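# Lift a tacky knob with the spring tongs

### The arm

A 6-joint arm with a two-finger parallel gripper is mounted at the origin on a cart in front of the work surface, level with it; the furniture and walls round the work are solid. World frame = base frame: x ahead of the robot, y to its left, z up, the work surface at z = 0. Lengths are in mm, angles in rad, forces in N, time in s.
With the tool pointing down it reaches from about 350 to 925 mm from the base axis. Payload 6.4 kg.
Tool frame: the origin (TCP) lies midway between the tips of the shut fingers; the grasp point (between the pads) lies 19 mm behind it (ctrl.grasp_offset is the distance from the TCP to the grasp point, in mm); z points along the fingers, y is the line along which they close (so a half turn about z gives the same grasp; the last joint's range is limited). The gripper opens to 85 mm and grips with 20 to 120 N. Pads are 22 mm wide; open, the fingers measure 114 mm over their backs; the gripper's body (76 mm by 85 mm) begins 54 mm behind the grasp point. The pads swing forward as they close: fully open they stand 13 mm farther back than shut.
Start: joints at [1.03, 0.245, 1.558, -0, 1.339, -0.174], TCP at [233.107, 606.774, 206.39] pointing down, gripper open.
Joint ranges: [-3.13, 3.13], [-1.02, 2.26], [0.13, 2.54], [-0.95, 4.09], [0.21, 2.88], [-2.74, 2.74]. Speed limits (rad/s): [2.57, 2.57, 3.14, 3.14, 3.14, 3.14].

### API

Orientations are given as a unit quaternion [x, y, z, w].
In Python, from bench import readout, get_image, order, spot_in, ctrl gives the robot as it stands. The module is installed in compiled form; this text tells all that it offers.
- The arm moves only by the shell command python3 -m inch 'ROWS' [FORCE]. ROWS is JSON, a list of rows, each an object of numbers: "x", "y", "z": the shift along the tool's x, y, z in m; "yaw": the turn about the tool's z in rad; "hand": the finger opening in m, from 0 to 0.0854. A call has 1 to 8 rows; each row is the pose to reach, as a shift and turn from the pose commanded when the call began, along the tool's axes at that moment; what a row does not reach only later rows make up. A row lasts 1/12 s, in which the tool goes at most 41.7 mm and 7.16 degrees, less where a joint would pass 70% of its speed; a pose out of reach is approached as far as the arm can. A call with a gripper value outside its range is refused whole. The fingers move at their own pace and stop on an object; FORCE is the grip in N (left out, the last holds). Time passes only in rows, so rows that repeat a pose let the fingers close. It gives the time, the measured TCP pose, the force, the opening and the grip force at its end, in the units of the state.
- readout.state(): the state, without advancing time (a new reading comes with each control period).
- get_image(name): name is "scene" or "top" or "wrist"; returns a dict with "image" (384x512x3 uint8, blue, green, red), "intrinsics" (3x3 intrinsics, pixels), "k1" (the pictures are not rectified: a ray, as slopes to the right and down, at radius r is drawn at 1 + k1 r^2 times it, then the intrinsics apply), "T" (4x4, takes a point from camera to world coordinates). Camera axes: x right, y up, looking along -z (the intrinsics and any distortion apply to the point x, -y, -z); pixel columns grow to the right and rows downward; lengths in mm; the calibration is good to about 2 mm. A picture is of the moment at which its call begins. There is no depth.
- order.job_done(): hands the job in; it is judged then, once.
Trained networks look in a picture, given as the dict that the camera call returned (one of the last four; its "shot" number tells which), for a name from the list of things; names that differ only in an ending like _2 or _b are one class to them, and where a whole thing is asked for, a point or a joint stands for the part that bears it (a point fixed in the world has none). Each returns a list of dicts, best first, with "confidence" (0 to 1); they miss things now and then, are a little off and sometimes report something else, mostly with a low value. They report only what shows in the picture. A call takes as long as a camera call. They do not tell look-alikes from the thing itself.
- spot_in(label, picture): "box" ([left, top, width, height] in pixels, round what is visible of it).
The state is a dict: "clock": time; "qpos": joint angles; "dq": joint speeds; "effort": joint torques, N m; "ee_pos": TCP position; "tcp_rot": TCP orientation; "ft_force": force on the tool from outside, world axes, zero at the start; "moment": the same for the moment, N m; "width": finger opening in mm; "gripper_force": force on a finger pad.
Only numpy, scipy, OpenCV 4.12 (cv2) and the standard library are available. Lean on these libraries where they do the work, as an engineer would, in place of code of your own. Each camera call takes 0.05 s, during which the arm holds its last target. There are 200 camera calls.

### The job

Swing the bench magnifier about 60 degrees or more away to either side and leave it there, so that the small knob standing beneath it is free from above. Then take the spring tongs, close their jaws on the knob's upright stem and lift it about 10 cm above the bench, upright and still; finish while holding it so, the gripper still squeezing the tongs. The knob's finish is tacky: the robot itself must never touch it, and the wood offcut, the screw jar and the black star knob stay where they are.

Things in the scene. Friction and masses are not known exactly. Their poses are not given: they have to be found in the camera images.
- stand: Fixed bench magnifier. Origin: centre of the underside of its dark round foot (112 mm diameter, 22 mm high). A steel post rises at the origin to the hub of a level swing arm whose axis lies 120 mm above the bench. The hub's top is 142 mm above the bench. At yaw 0 its -x axis points to the robot.
- magnifier (a joint): Swing of the magnifier arm about the post, rad: 0 = the arm points along the stand's -x axis; positive = lens swung towards the stand's +y (robot's left), negative = right; stops at -1.4 and 1.4. Stiff (0.3 N m of friction), stays where it is left. The arm is a 12 mm round bar, 114 to 126 mm above the bench.
- grip (a point): Centre of the magnifier's upright round black grip, 18 mm diameter (a 23 mm collar at its root), standing on the arm 85 mm from the post; it rises from the arm (126 mm above the bench) to 176 mm above the bench. This point is 155 mm above the bench. Pinch it from above.
- lens (a point): Centre of the lens, 120 mm above the bench and 155 mm from the post; its black ring measures 112 mm over all.
- tongs: Loose steel spring tongs, 130 g, 220 mm long, lying flat. Origin: centreline, underside, midway along the black grip plates; +x to the jaws, y across, z up. The two arms are hinged at the rear (x = -85 mm; rear end at -106). Grip plates: x = -30 to 30, z = 0 to 30 mm, 55 mm over both outer faces when open, 38 mm with the jaws on the knob's stem. Squeeze them along y.
- tongs_left (a joint): Closing angle of the tongs' left arm, rad: 0 = open, 0.10 = jaws on a 24 mm stem, 0.15 = stop; the right arm moves alike. Let go, they spring open: 4 N on each plate at 0, 11 N at 0.10. Squeezed to 46 mm over the plates (0.05, about 8 N) they can be carried with the jaws half open.
- jaws (a point): Point midway between the rubber V jaws where the stem belongs: 100 mm ahead of the tongs' origin, 17 mm above their underside. The jaws reach from 87 to 113 mm ahead and 10 to 24 mm up; their gap is about 61 mm open, 42 mm at half squeeze.
- knob: Loose small knob of 80 g standing on the bench beneath the magnifier: a pale grey disc 44 mm in diameter and 18 mm high with an upright black round stem, 24 mm in diameter, up to 45 mm. Origin: centre of its underside; z along the stem.
- stem (a point): Middle of the knob's stem, 32 mm above the knob's underside.
- offcut: Bystander: block of bare pale wood, 127 x 82 mm, 32 mm high. Origin: centre of the underside.
- screw_jar: Bystander: white jar with a lid, 68 mm in diameter, 90 mm high. Origin: centre of the underside.
- star_knob: Bystander: black star knob, 47 mm wide, 36 mm high with its thin grey stem up. Origin: centre of the underside.
Things that resemble listed ones, but are neither listed nor needed, are in the scene too. Leave any orange or yellow look-alike of the knob alone.

How it is judged (in metres and radians):
On the way, in this order (a step that is already met when the one before it is completed fails the run):
1. the magnifier is swung aside ((value of joint magnifier above 0.95 rad or value of joint magnifier below -0.95 rad) and height (world z) of knob below 0.01 m), for 0.2 s.
2. the knob is lifted off the bench in the jaws of the tongs (distance between stem and jaws below 0.02 m and height (world z) of knob above 0.02 m and contact force between tongs and knob above 0.5 N), for 0.2 s.
At the end, for the whole second after the job is handed in: Magnifier at least 0.95 rad aside; knob underside and tongs origin at least 70 mm up; stem point within 20 mm of the jaws' middle; knob tilted under 0.35 rad, slower than 50 mm/s, pressed by the tongs, which the fingers squeeze (over 2 N); neither rests on the magnifier ((value of joint magnifier above 0.95 rad or value of joint magnifier below -0.95 rad) and distance between stem and jaws below 0.02 m and height (world z) of each of knob, tongs above 0.07 m and angle between knob's own z axis and vertical below 0.35 rad and contact force between tongs and knob above 0.5 N and contact force between the fingers and tongs above 2 N and contact force between stand and knob below 0.1 N and contact force between stand and tongs below 0.1 N and linear speed of knob below 0.05 m/s); the arm keeps its last pose, push and grip.
It fails at once if the robot touches the knob (contact force between any of the fingers, the arm and knob above 0.5 N).
It fails at once if the knob is knocked over (angle between knob's own z axis and vertical above 0.7 rad).
It fails at once if a bystander is moved by more than 30 mm (distance of any of offcut, screw_jar, star_knob from where it was at the start of the episode above 0.03 m).
It also fails if it takes over 56 s, if anything falls off the work surface, if the arm or the gripper's body presses on something with over 40 N, if the wrist force passes 120 N, or if a joint passes its speed limit or range.

## Working session

There is one attempt and no reset: what is moved stays moved. The work goes in short steps, Python scripts to look and compute and a shell command to move; the robot and the scene stay as the last step left them, time stands still between calls to the robot, and variables do not carry over. Pictures are saved under pics/ and viewed, at most 10 in all, crops included, and the job is handed in when it is done.

```bash
mkdir -p pics
cat > h.py <<'E'
import numpy as np, cv2
from bench import readout, get_image, order, spot_in, ctrl
from scipy.spatial.transform import Rotation as R
def ray(p,u,v):
    K=p["intrinsics"]; k1=p["k1"]; T=np.array(p["T"])
    d=cv2.undistortPoints(np.array([[[u,v]]],float),np.array(K,float),np.array([k1,0,0,0,0],float))[0,0]
    return T[:3,3],T[:3,:3]@np.array([d[0],-d[1],-1.])
def at(p,u,v,z):
    o,d=ray(p,u,v); return o+d*(z-o[2])/d[2]
def px(p,w):
    T=np.array(p["T"]); c=T[:3,:3].T@(np.array(w,float)-T[:3,3]); s=np.array([c[0],-c[1]])/-c[2]
    s=s*(1+p["k1"]*(s@s)); K=np.array(p["intrinsics"]); return K[0,0]*s[0]+K[0,2],K[1,1]*s[1]+K[1,2]
E
python3 - <<'E'
from h import *
ps={n:get_image(n) for n in("scene","top")}
for n,p in ps.items():
    for l in ["stand","magnifier","grip","lens","tongs","jaws","knob","stem","offcut","screw_jar","star_knob"]:
        for d in spot_in(l,p)[:3]:
            b=d["box"]; u,v=b[0]+b[2]/2,b[1]+b[3]/2
            print(n,l,round(d["confidence"],2),np.round(b),np.round(at(p,u,v,0)[:2]))
    print(n,np.round(p["T"],2).tolist())
cv2.imwrite("pics/a.png",np.hstack([ps["scene"]["image"]])); 
cv2.imwrite("pics/b.png",cv2.resize(ps["top"]["image"],(800,600)))
s=readout.state(); print(s["tcp_rot"],s["width"],ctrl.grasp_offset, R.from_quat(s["tcp_rot"]).as_matrix().round(3))
E
```

```text
scene stand 0.8 [223. 160.  69.  51.] [759. 204.]
scene stand 0.42 [361. 254.  17.  18.] [ 696. -346.]
scene stand 0.27 [237. 203.   8.  12.] [603. 124.]
scene magnifier 0.9 [224. 164.  57.  26.] [791. 267.]
scene grip 0.89 [227. 163.  54.  30.] [790. 257.]
scene lens 0.73 [224. 166.  57.  28.] [775. 249.]
scene tongs 0.58 [256. 256.  73.  34.] [ 501. -221.]
scene jaws 0.78 [252. 258.  77.  37.] [ 488. -228.]
scene knob 0.66 [278. 217.   9.  16.] [644. -46.]
scene knob 0.64 [215. 185.  14.  18.] [616. 246.]
scene knob 0.63 [193. 200.  12.  17.] [496. 230.]
scene stem 0.7 [276. 217.  13.  16.] [644. -45.]
scene stem 0.69 [263. 255.  54.  25.] [ 510. -201.]
scene stem 0.62 [235. 201.  12.  15.] [607. 125.]
scene offcut 0.82 [163. 182.  32.  21.] [505. 370.]
scene screw_jar 0.8 [189. 151.  17.  31.] [678. 492.]
scene star_knob 0.7 [361. 255.  16.  17.] [ 694. -346.]
scene star_knob 0.42 [190. 155.  17.  28.] [669. 471.]
scene [[0.74, 0.36, -0.57, -140.6], [-0.67, 0.38, -0.64, -778.6], [-0.01, 0.85, 0.52, 799.22], [0.0, 0.0, 0.0, 1.0]]
top stand 0.74 [216. 137.  38.  77.] [664. 101.]
top
[... 284 characters left out ...]
. 101.]
top knob 0.55 [195. 197.   9.   7.] [581. 218.]
top knob 0.45 [195. 224.  16.  13.] [480. 205.]
top stem 0.66 [193. 224.  18.  12.] [480. 209.]
top stem 0.62 [191. 194.  18.  13.] [582. 218.]
top offcut 0.71 [147. 212.  24.  39.] [477. 351.]
top screw_jar 0.56 [120. 171.  32.  30.] [631. 432.]
top star_knob 0.53 [366. 163.  14.  13.] [ 679. -364.]
top star_knob 0.41 [328. 204.  29.  60.] [ 464. -253.]
top [[-0.01, 0.99, -0.15, 426.37], [-1.0, -0.01, 0.0, 27.41], [0.0, 0.15, 0.99, 1155.91], [0.0, 0.0, 0.0, 1.0]]
[ 1.82356809e-01  9.83232421e-01 -1.25255183e-05 -8.38042801e-07] 85.25962076622382 18.700000000000003 [[-0.933  0.359 -0.   ]
 [ 0.359  0.933 -0.   ]
 [-0.    -0.    -1.   ]]
```

View pics/a.png

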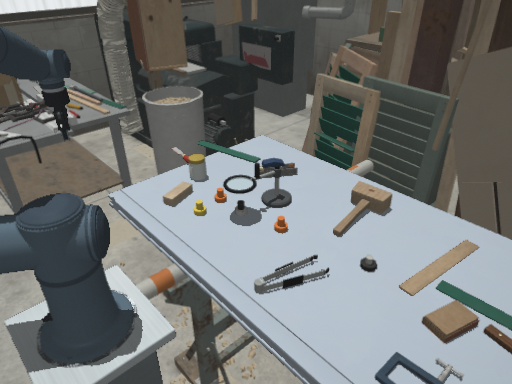

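View pics/b.png

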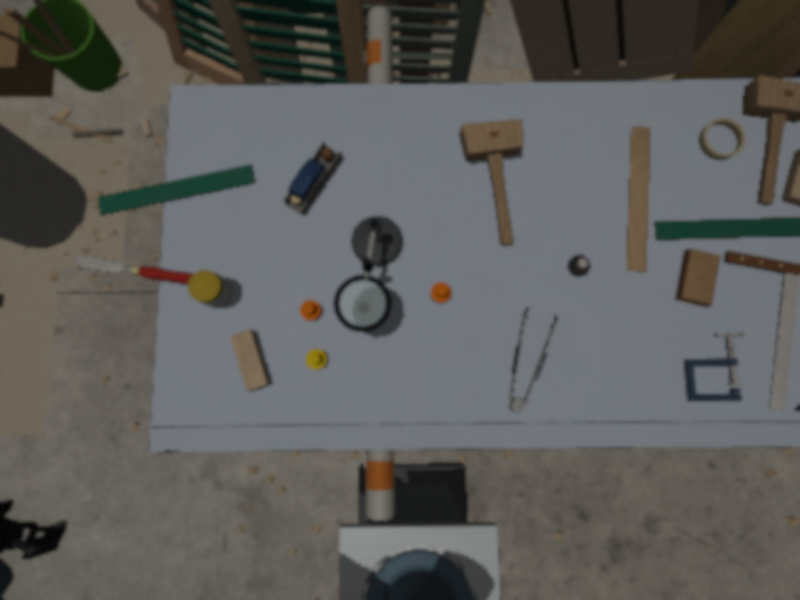

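The scene view shows the stand's foot at (277,198), the lens ring at (240,184), and the grey/black knob beneath it at (240,207). The tongs' hinge is at (262,285), with the jaws pointing away from the robot. In the enlarged top view the foot is at (377,240), the lens at (363,303), the tongs' rear at (517,407) and the jaw tips at (527,310) and (556,318).

Run:
```python
from h import *
t=get_image("top"); s=get_image("scene")
f=.64
P=lambda u,v,z:np.round(at(t,u*f,v*f,z)[:2],1)
print("lens",P(363,303,120),"foot",P(377,241,22),"grip",P(367,266,165))
print("tongs rear",P(517,407,15),"tips",P(527,310,17),P(557,318,17), "plates",P(515,362,15),P(540,365,15))
print("scene lens",at(s,240,184,120)[:2],"stem top",at(s,240,203,45)[:2],"foot",at(s,277,198,22)[:2],"rear",at(s,262,286,15)[:2],"tips",at(s,316,258,17)[:2],at(s,327,271,17)[:2])
cv2.imwrite("pics/c.png",np.hstack([cv2.resize(s["image"][145:225,180:300],None,fx=5,fy=5,interpolation=2)[:, :400*1+200],]))
a=cv2.resize(t["image"][130:220,200:270],None,fx=5,fy=5,interpolation=2);b=cv2.resize(t["image"][190:270,315:370],None,fx=5,fy=5,interpolation=2)
c=np.zeros((450,a.shape[1]+b.shape[1],3),np.uint8);c[:450,:a.shape[1]]=a;c[:400,a.shape[1]:]=b;cv2.imwrite("pics/d.png",c)
```

```text
lens [582.4 100.7] foot [730.8  77.8] grip [644.9  90.2]
tongs rear [ 379.3 -208. ] tips [ 579.5 -237.1] [ 562.  -299.2] plates [ 471.  -207.8] [ 464.4 -259.3]
scene lens [586.21738123 101.95482288] stem top [583.31067944 102.06914123] foot [723.86392907  62.00992618] rear [ 391.90375542 -211.3719591 ] tips [ 582.82665324 -238.84412901] [ 563.55479024 -294.80721102]
```

View pics/c.png

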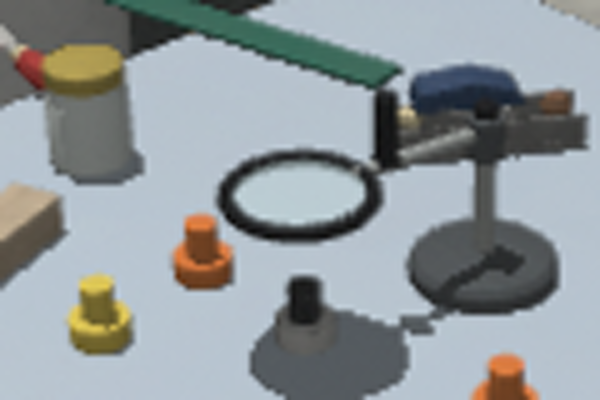

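View pics/d.png

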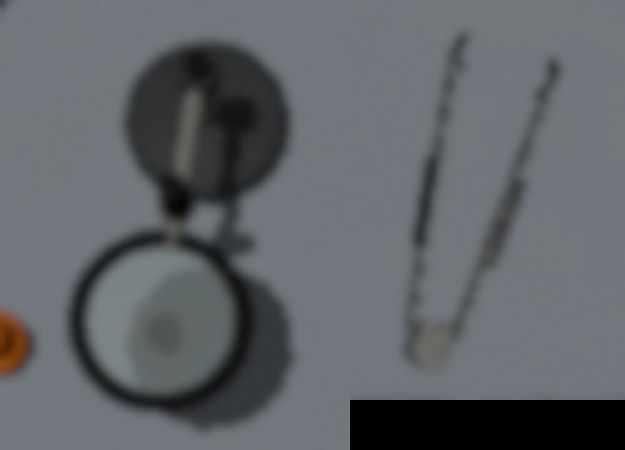

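The crops show the grip top at scene (257,163) and top (235,169), the hub at scene (277,166) and top (240,143), and the stem top at scene (241,202). In the top view the tongs' plates are at about (330,230) and (346,234).

Run:
```python
from h import *
t=get_image("top"); s=get_image("scene")
r=lambda a:np.round(a[:2],1)
print("grip",r(at(t,235.6,169.6,176)),r(at(s,257.2,163.4,176)),"hub",r(at(t,240,143.5,142)),r(at(s,277.4,166,142)),"foot",r(at(t,241.6,154.4,20)))
print("stem",r(at(s,240.6,201.8,45)),"thru lens",r(at(t,233,196.5,30)))
L=at(t,330.4,230,28);Rr=at(t,346.2,234,28);h=at(t,331.5,258.5,20);tp=(at(t,337.4,197.6,20)+at(t,355.6,203,20))/2
o=(L+Rr)/2;d=tp-h;print("plates",r(L),r(Rr),"orig",r(o),"rear",r(h),"tip",r(tp),"yaw",np.arctan2(d[1],d[0]))
st=readout.state();M=R.from_quat(st["tcp_rot"]).as_matrix();g=np.array([652,90,200]);print(M.T@(g-st["ee_pos"]),st["clock"])
```

```text
grip [644.3  87.4] [656.3  92.3] hub [731.7  76.2] [737.6  76.8] foot [730.8  76.8]
stem [589.7 106.3] thru lens [587.4 104.9]
plates [ 475.9 -207.9] [ 462.7 -257.9] orig [ 469.3 -232.9] rear [ 385.7 -209.2] tip [ 572.5 -266.2] yaw -0.29637138098845883
[-576.34498892 -332.15359303    6.40493599] 1.4
```

```bash
python3 -m inch '[{"x":-0.036,"y":-0.021},{"x":-0.072,"y":-0.042},{"x":-0.108,"y":-0.063},{"x":-0.144,"y":-0.083},{"x":-0.18,"y":-0.104},{"x":-0.216,"y":-0.125},{"x":-0.252,"y":-0.146},{"x":-0.288,"y":-0.167}]'
python3 -m inch '[{"x":-0.036,"y":-0.021},{"x":-0.072,"y":-0.042},{"x":-0.108,"y":-0.063},{"x":-0.144,"y":-0.083},{"x":-0.18,"y":-0.104},{"x":-0.216,"y":-0.125,"yaw":-0.1},{"x":-0.252,"y":-0.146,"yaw":-0.2},{"x":-0.285,"y":-0.165,"yaw":-0.205}]'
python3 - <<'E'
from h import *
w=get_image("wrist")
st=readout.state();print(st["ee_pos"],R.from_quat(st["tcp_rot"]).as_matrix().round(3).tolist(),px(w,[649,90.5,176]),px(w,[733,77,142]))
cv2.imwrite("pics/e.png",w["image"])
E
```

```text
[233.12943864 606.76595643 206.40637996] [[-0.933, 0.359, 0.0], [0.359, 0.933, 0.0], [-0.0, 0.0, -1.0]] (np.float64(31.64497838195865), np.float64(561.8756149508614)) (np.float64(65.9037777378822), np.float64(563.1530992946863))$[0]: bad value
$[0]: bad value
```

View pics/e.png

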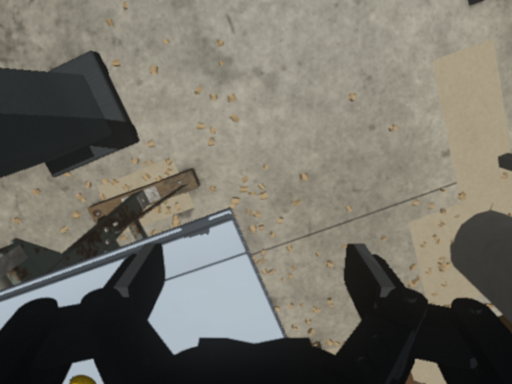

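Both moves were refused because every row apparently needs all five keys. The wrist view therefore shows only the floor and the bench corner, and I'll resend the moves in full.

```bash
python3 -m inch '[{"x":-0.036,"y":-0.021,"z":0,"yaw":0,"hand":0.085},{"x":-0.072,"y":-0.042,"z":0,"yaw":0,"hand":0.085},{"x":-0.108,"y":-0.063,"z":0,"yaw":0,"hand":0.085},{"x":-0.144,"y":-0.083,"z":0,"yaw":0,"hand":0.085},{"x":-0.18,"y":-0.104,"z":0,"yaw":0,"hand":0.085},{"x":-0.216,"y":-0.125,"z":0,"yaw":0,"hand":0.085},{"x":-0.252,"y":-0.146,"z":0,"yaw":0,"hand":0.085},{"x":-0.288,"y":-0.167,"z":0,"yaw":0,"hand":0.085}]'
```

```text
clock: 2.12
ee_pos: [443.0, 345.9, 206.7]
tcp_rot: [0.182, 0.983, 0.0, 0.0]
ft_force: [0.1, -0.3, 0.0]
width: 85.0
gripper_force: 0.0
```

```bash
python3 -m inch '[{"x":-0.036,"y":-0.021,"z":0,"yaw":0,"hand":0.085},{"x":-0.072,"y":-0.042,"z":0,"yaw":0,"hand":0.085},{"x":-0.108,"y":-0.063,"z":0,"yaw":0,"hand":0.085},{"x":-0.144,"y":-0.083,"z":0,"yaw":-0.05,"hand":0.085},{"x":-0.18,"y":-0.104,"z":0,"yaw":-0.1,"hand":0.085},{"x":-0.216,"y":-0.125,"z":0,"yaw":-0.15,"hand":0.085},{"x":-0.252,"y":-0.146,"z":0,"yaw":-0.2,"hand":0.085},{"x":-0.285,"y":-0.165,"z":0,"yaw":-0.205,"hand":0.085}]'
python3 - <<'E'
from h import *
w=get_image("wrist")
st=readout.state();print(st["ee_pos"],R.from_quat(st["tcp_rot"]).as_matrix().round(3).tolist(),px(w,[649,90.5,176]),px(w,[733,77,142]))
for l in ("grip","stand","knob"):
  for d in spot_in(l,w)[:3]: print(l,d["confidence"],np.round(d["box"]))
cv2.imwrite("pics/e2.png",w["image"])
E
```

```text
clock: 2.78
ee_pos: [650.1, 89.1, 206.5]
tcp_rot: [0.08, 0.997, -0.0, 0.0]
ft_force: [-0.4, 0.0, -0.8]
width: 85.0
gripper_force: 0.0
[653.57030447  83.56146827 206.43944009] [[-0.986, 0.166, 0.003], [0.166, 0.986, -0.003], [-0.004, -0.003, -1.0]] (np.float64(255.4381625941635), np.float64(205.35233335921572)) (np.float64(255.2223774505087), np.float64(283.66369649354624))
grip 0.9 [190.  32. 143. 267.]
stand 0.74 [190.  30. 140. 269.]
knob 0.9 [111. 138.  42.  39.]
knob 0.89 [320.   0.  39.  18.]
knob 0.82 [340.  65.  45.  41.]
```

View pics/e2.png

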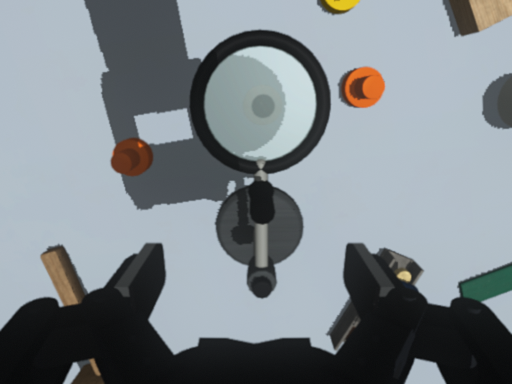

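The wrist view shows the lens centred at (260,101), the black grip from (262,183) to (262,220), and the hub top at (261,286). The knob shows through the lens at (263,105).

Run:
```python
from h import *
w=get_image("wrist")
r=lambda a:np.round(a[:2],1)
st=readout.state();print(st["ee_pos"],R.from_quat(st["tcp_rot"]).as_matrix().round(3).tolist(),np.round(w["T"],2).tolist())
l=at(w,260,101,120);h=at(w,261,286,142);print("lens",r(l),"hub",r(h),np.linalg.norm((l-h)[:2]),"knob",r(at(w,263,105,45)))
d=(l-h)/np.linalg.norm((l-h)[:2])
for z in(176,130): g=h+85*d;g[2]=z;print(r(g),px(w,g))
M=R.from_quat(st["tcp_rot"]).as_matrix();g[2]=136;print(M.T@(g-st["ee_pos"]),np.arctan2(d[1],-d[0]))
```

```text
[648.5956819   91.56284759 206.09731337] [[-0.987, 0.161, -0.001], [0.161, 0.987, 0.0], [0.001, 0.0, -1.0]] [[0.16, -0.94, -0.29, 575.55], [0.99, 0.15, 0.05, 102.94], [-0.0, -0.3, 0.96, 374.06], [0.0, 0.0, 0.0, 1.0]]
lens [582.4 106.5] hub [734.7  82.8] 154.0864498687136 knob [588.9 109.9]
[650.7  95.9] (np.float64(261.82634853744594), np.float64(208.41430866651))
[650.7  95.9] (np.float64(260.51185451342894), np.float64(188.4287180106613))
[-1.45156337  4.56716957 70.0972884 ] 0.1540230379065467
```

```bash
python3 -m inch '[{"x":0,"y":0.003,"z":0.02,"yaw":0,"hand":0.085},{"x":0,"y":0.003,"z":0.05,"yaw":0,"hand":0.085},{"x":0,"y":0.003,"z":0.069,"yaw":0,"hand":0.085},{"x":0,"y":0.003,"z":0.069,"yaw":0,"hand":0.06},{"x":0,"y":0.003,"z":0.069,"yaw":0,"hand":0.0},{"x":0,"y":0.003,"z":0.069,"yaw":0,"hand":0.0},{"x":0,"y":0.003,"z":0.069,"yaw":0,"hand":0.0},{"x":0,"y":0.003,"z":0.069,"yaw":0,"hand":0.0}]' 30
python3 -m inch '[{"x":0,"y":0,"z":0,"yaw":0,"hand":0},{"x":0,"y":0,"z":0,"yaw":0,"hand":0},{"x":0,"y":0,"z":0,"yaw":0,"hand":0},{"x":0,"y":0,"z":0,"yaw":0,"hand":0}]'
```

```text
clock: 3.7
ee_pos: [650.5, 94.6, 139.6]
tcp_rot: [0.081, 0.997, 0.0, 0.002]
ft_force: [-1.0, 0.8, -0.0]
width: 25.1
gripper_force: 0.0
clock: 4.03
ee_pos: [650.4, 94.6, 139.4]
tcp_rot: [0.081, 0.997, 0.0, 0.001]
ft_force: [-1.1, 0.9, 5.7]
width: 16.2
gripper_force: 29.4
```

```bash
python3 -m inch '[{"x":-0.0004,"y":0.0085,"z":0,"yaw":0.1,"hand":0},{"x":-0.0017,"y":0.0169,"z":0,"yaw":0.2,"hand":0},{"x":-0.0038,"y":0.0251,"z":0,"yaw":0.3,"hand":0},{"x":-0.0067,"y":0.0331,"z":0,"yaw":0.4,"hand":0},{"x":-0.0104,"y":0.0408,"z":0,"yaw":0.5,"hand":0},{"x":-0.0148,"y":0.048,"z":0,"yaw":0.6,"hand":0},{"x":-0.02,"y":0.0548,"z":0,"yaw":0.7,"hand":0},{"x":-0.0258,"y":0.061,"z":0,"yaw":0.8,"hand":0}]'
python3 -m inch '[{"x":-0.0004,"y":0.0085,"z":0,"yaw":0.1,"hand":0},{"x":-0.0017,"y":0.0169,"z":0,"yaw":0.2,"hand":0},{"x":-0.0038,"y":0.0251,"z":0,"yaw":0.3,"hand":0},{"x":-0.0067,"y":0.0331,"z":0,"yaw":0.4,"hand":0},{"x":-0.0067,"y":0.0331,"z":0,"yaw":0.4,"hand":0},{"x":-0.0067,"y":0.0331,"z":0,"yaw":0.4,"hand":0},{"x":-0.0067,"y":0.0331,"z":0,"yaw":0.4,"hand":0}]'
python3 - <<'E'
from h import *
s=get_image("scene");t=get_image("top")
cv2.imwrite("pics/f.png",np.hstack([cv2.resize(s["image"][140:230,170:300],None,fx=3,fy=3,interpolation=2),cv2.resize(t["image"][130:220,190:290],None,fx=3,fy=3,interpolation=2)]))
E
```

```text
clock: 4.7
ee_pos: [684.0, 152.0, 139.4]
tcp_rot: [0.464, 0.886, 0.0, -0.001]
ft_force: [-8.7, 2.9, 9.5]
width: 15.8
gripper_force: 30.2
clock: 5.28
ee_pos: [716.5, 168.2, 139.5]
tcp_rot: [0.629, 0.777, 0.004, -0.001]
ft_force: [-0.1, 11.9, 4.0]
width: 15.8
gripper_force: 29.7
```

View pics/f.png

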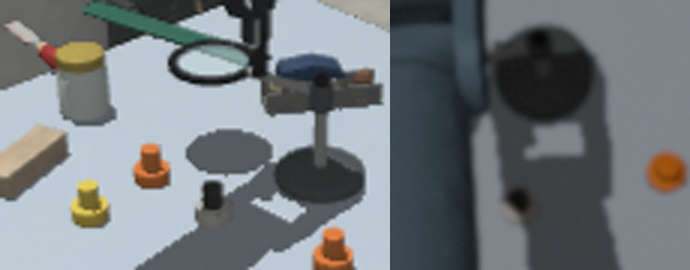

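The magnifier now lies far to the left, with the lens at crop (210,62). The knob is still upright and clear at crop (212,203). I'll release the grip and rise, then travel to the tongs.

```bash
python3 -m inch '[{"x":0,"y":0,"z":0,"yaw":0,"hand":0.03},{"x":0,"y":0,"z":0,"yaw":0,"hand":0.06},{"x":0,"y":0,"z":0,"yaw":0,"hand":0.085},{"x":0,"y":0,"z":0,"yaw":0,"hand":0.085},{"x":0,"y":0,"z":-0.02,"yaw":0,"hand":0.085},{"x":0,"y":0,"z":-0.055,"yaw":0,"hand":0.085},{"x":0,"y":0,"z":-0.09,"yaw":0,"hand":0.085},{"x":0,"y":0,"z":-0.09,"yaw":0,"hand":0.085}]'
python3 -m inch '[{"x":-0.029,"y":-0.0277,"z":0,"yaw":-0.1,"hand":0.085},{"x":-0.058,"y":-0.0554,"z":0,"yaw":-0.2,"hand":0.085},{"x":-0.087,"y":-0.083,"z":0,"yaw":-0.3,"hand":0.085},{"x":-0.116,"y":-0.111,"z":0,"yaw":-0.4,"hand":0.085},{"x":-0.145,"y":-0.1385,"z":0,"yaw":-0.5,"hand":0.085},{"x":-0.174,"y":-0.166,"z":0,"yaw":-0.6,"hand":0.085},{"x":-0.203,"y":-0.194,"z":0,"yaw":-0.7,"hand":0.085},{"x":-0.203,"y":-0.194,"z":0,"yaw":-0.8,"hand":0.085}]'
python3 - <<'E'
from h import *
t=get_image("top");w=get_image("wrist")
for n,p in(("top",t),("w",w)):
  for l in ("tongs","jaws","knob"):
    for d in spot_in(l,p)[:2]: b=d["box"];print(n,l,d["confidence"],np.round(b))
st=readout.state();M=R.from_quat(st["tcp_rot"]).as_matrix();print(st["ee_pos"],M.round(3).tolist(),M.T@(np.array([469,-233,150])-st["ee_pos"]))
cv2.imwrite("pics/g.png",np.hstack([cv2.resize(t["image"][120:270,180:380],None,fx=2,fy=2,interpolation=2),cv2.resize(w["image"],(400,300))]))
E
```

```text
clock: 6.05
ee_pos: [719.6, 163.6, 237.2]
tcp_rot: [0.63, 0.777, 0.005, 0.005]
ft_force: [0.3, -0.1, 2.2]
width: 84.6
gripper_force: 0.0
clock: 6.72
ee_pos: [565.2, -80.2, 227.2]
tcp_rot: [0.278, 0.961, -0.001, -0.0]
ft_force: [0.8, 0.9, 0.4]
width: 85.2
gripper_force: 0.0
top tongs 0.69 [327. 205.  30.  59.]
top jaws 0.54 [328. 205.  28.  57.]
top knob 0.68 [192. 196.  15.   9.]
top knob 0.67 [194. 224.  18.  12.]
w tongs 0.61 [ 65.  72.  99. 172.]
w jaws 0.91 [ 69.  69.  95. 175.]
w knob 0.95 [278. 165.  30.  34.]
w knob 0.91 [376.  72.  40.  36.]
[568.38878588 -74.12790548 227.2722848 ] [[-0.847, 0.532, -0.0], [0.532, 0.847, 0.0], [0.0, -0.0, -1.0]] [  -0.41938618 -187.39524372   77.28082507]
```

View pics/g.png

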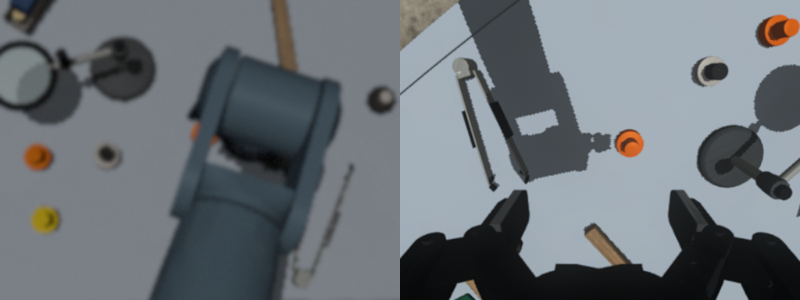

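The top view shows the arm at right angles to its start: lens (25,75), hub (120,47). In the wrist half the tongs' rear is at about (81,85) full-size and the jaw tips at (119,239) and (158,230). I'll move over the tongs and look closer.

```bash
python3 -m inch '[{"x":0,"y":-0.035,"z":0.01,"yaw":-0.05,"hand":0.085},{"x":0,"y":-0.07,"z":0.02,"yaw":-0.1,"hand":0.085},{"x":0,"y":-0.105,"z":0.03,"yaw":-0.15,"hand":0.085},{"x":0,"y":-0.14,"z":0.04,"yaw":-0.2,"hand":0.085},{"x":0,"y":-0.175,"z":0.05,"yaw":-0.26,"hand":0.085},{"x":0,"y":-0.187,"z":0.05,"yaw":-0.264,"hand":0.085},{"x":0,"y":-0.187,"z":0.05,"yaw":-0.264,"hand":0.085},{"x":0,"y":-0.187,"z":0.05,"yaw":-0.264,"hand":0.085}]'
python3 -m inch '[{"x":0,"y":0,"z":0,"yaw":0,"hand":0.085},{"x":0,"y":0,"z":0,"yaw":0,"hand":0.085}]' | head -2
python3 - <<'E'
from h import *
w=get_image("wrist")
st=readout.state();M=R.from_quat(st["tcp_rot"]).as_matrix();print(st["ee_pos"],M.round(3).tolist(),px(w,[469,-233,15]))
for d in spot_in("tongs",w)[:2]: print(d)
np.save("w.npy",w,allow_pickle=True)
cv2.imwrite("pics/h.png",w["image"])
E
```

```text
clock: 7.78
ee_pos: [468.7, -233.2, 177.5]
tcp_rot: [0.149, 0.989, 0.0, 0.0]
ft_force: [-0.0, 0.1, -0.5]
width: 84.6
gripper_force: 0.0
clock: 7.95
ee_pos: [469.3, -232.3, 177.8]
[ 469.23166504 -232.31059984  177.74049989] [[-0.957, 0.292, 0.001], [0.292, 0.957, -0.0], [-0.001, -0.0, -1.0]] (np.float64(253.13181750838655), np.float64(163.99201382056523))
{'box': [226.9, 65.3, 55.5, 195.8], 'confidence': 0.64}
```

View pics/h.png

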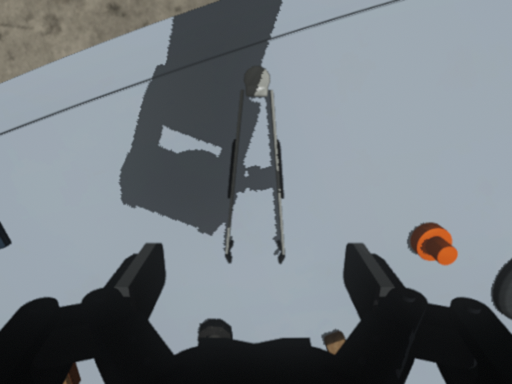

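The wrist view shows the tongs in line with the tool: plates at (233,168) and (280,168), rear hinge at (257,81), jaw tips at (229,255) and (282,255).

Run:
```python
from h import *
w=np.load("w.npy",allow_pickle=True).item()
st=readout.state();M=R.from_quat(st["tcp_rot"]).as_matrix()
q=lambda u,v,z:(M.T@(at(w,u,v,z)-st["ee_pos"])).round(1)[:2]
print("tool-frame: plates",q(233,168,28),q(281,168,28),"rear",q(257,68,20),q(257,81,25),"tips",q(229,259,17),q(282,259,17),"orig",q(256.7,168,28))
```

```text
tool-frame: plates [ -1.4 -21.7] [-1.3 28.6] rear [98.   3.2] [85.5  3.2] tips [-115.3  -29.4] [-115.2   33.8] orig [-1.4  3.1]
```

```bash
python3 -m inch '[{"x":-0.002,"y":0.003,"z":0.03,"yaw":0,"hand":0.085},{"x":-0.002,"y":0.003,"z":0.065,"yaw":0,"hand":0.085},{"x":-0.002,"y":0.003,"z":0.1,"yaw":0,"hand":0.085},{"x":-0.002,"y":0.003,"z":0.13,"yaw":0,"hand":0.085},{"x":-0.002,"y":0.003,"z":0.155,"yaw":0,"hand":0.085},{"x":-0.002,"y":0.003,"z":0.17,"yaw":0,"hand":0.085},{"x":-0.002,"y":0.003,"z":0.174,"yaw":0,"hand":0.085},{"x":-0.002,"y":0.003,"z":0.174,"yaw":0,"hand":0.085}]' 30
python3 -m inch '[{"x":0,"y":0,"z":0,"yaw":0,"hand":0.07},{"x":0,"y":0,"z":0,"yaw":0,"hand":0.06},{"x":0,"y":0,"z":0,"yaw":0,"hand":0.052},{"x":0,"y":0,"z":0,"yaw":0,"hand":0.045},{"x":0,"y":0,"z":0,"yaw":0,"hand":0.045},{"x":0,"y":0,"z":0,"yaw":0,"hand":0.045},{"x":0,"y":0,"z":0,"yaw":0,"hand":0.045}]'
```

```text
clock: 8.72
ee_pos: [470.7, -229.9, 2.4]
tcp_rot: [0.148, 0.989, 0.001, -0.001]
ft_force: [-0.5, -0.9, -0.1]
width: 84.6
gripper_force: 0.0
clock: 9.3
ee_pos: [471.3, -231.1, 3.6]
tcp_rot: [0.148, 0.989, -0.0, 0.0]
ft_force: [0.7, -0.5, 1.0]
width: 44.6
gripper_force: 0.0
```

```bash
python3 -m inch '[{"x":0,"y":0,"z":0,"yaw":0,"hand":0.045},{"x":0,"y":0,"z":-0.01,"yaw":0,"hand":0.045},{"x":0,"y":0,"z":-0.03,"yaw":0,"hand":0.045},{"x":0,"y":0,"z":-0.05,"yaw":0,"hand":0.045},{"x":0,"y":0,"z":-0.07,"yaw":0,"hand":0.045},{"x":0,"y":0,"z":-0.08,"yaw":0,"hand":0.045},{"x":0,"y":0,"z":-0.08,"yaw":0,"hand":0.045}]'
python3 - <<'E'
from h import *
w=get_image("wrist");s=get_image("scene")
np.save("w.npy",w,allow_pickle=True)
cv2.imwrite("pics/i.png",np.hstack([w["image"][:,60:450],cv2.resize(s["image"][180:308,230:360],(390,384),interpolation=2)]))
E
```

```text
clock: 9.88
ee_pos: [472.9, -232.3, 86.6]
tcp_rot: [0.148, 0.989, -0.001, 0.003]
ft_force: [0.7, -0.5, 0.5]
width: 45.1
gripper_force: 0.0
```

View pics/i.png

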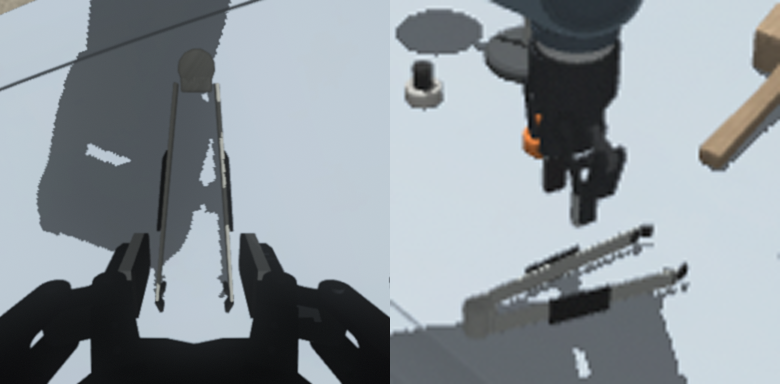

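The tongs still lie on the bench with the fingers above them. In the wrist half, full-size, the plates are at about (224,190) and (288,190), the rear at (256,70) and the tips at (219,303) and (291,303). I'll check where they lie.

Run:
```python
from h import *
w=np.load("w.npy",allow_pickle=True).item()
st=readout.state();M=R.from_quat(st["tcp_rot"]).as_matrix();T=np.array(w["T"])
print(st["ee_pos"],T[:3,3],(M.T@(T[:3,3]-st["ee_pos"])).round(1),(M.T@T[:3,:3]).round(3).tolist(),w["intrinsics"],w["k1"])
q=lambda u,v,z:(M.T@(at(w,u,v,z)-st["ee_pos"])).round(1)[:2]
print("plates",q(223,190,28),q(290,190,28),"rear",q(256,50,20),"hinge",q(256,75,25),"tips",q(219,305,17),q(291,305,17))
print("TCP px",px(w,st["ee_pos"]),px(w,st["ee_pos"]-np.array([0,0,60])))
s=get_image("scene");print(px(s,[472,-231,15]))
```

```text
[ 471.05730913 -230.90045177   83.31747684] [ 400.74728275 -209.39803258  254.14491101] [ 7.350e+01 -1.000e-01 -1.708e+02] [[0.001, 0.954, 0.301], [1.0, -0.002, 0.002], [0.003, 0.301, -0.954]] [[311.66641853   0.         254.03007633]
 [  0.         311.66641853 188.48297483]
 [  0.           0.           1.        ]] -0.06308730241602134
plates [  0.9 -24.3] [ 1.  26.8] rear [101.1   0.6] hinge [84.1  0.7] tips [-113.3  -32.6] [-113.1   33.3]
TCP px (np.float64(254.8409553817741), np.float64(219.90984022695662)) (np.float64(254.86512347030214), np.float64(189.25804321521463))
(np.float64(287.816899360903), np.float64(275.4191340366651))
```

I have used my picture views, so from here I go by numbers. I'll descend again and close in steps, reading the force at each one.

```bash
python3 -m inch '[{"x":0.001,"y":0.001,"z":0,"yaw":0,"hand":0.085},{"x":0.001,"y":0.001,"z":0,"yaw":0,"hand":0.085},{"x":0.001,"y":0.001,"z":0.0,"yaw":0,"hand":0.085},{"x":0.001,"y":0.001,"z":0.025,"yaw":0,"hand":0.085},{"x":0.001,"y":0.001,"z":0.055,"yaw":0,"hand":0.085},{"x":0.001,"y":0.001,"z":0.075,"yaw":0,"hand":0.085},{"x":0.001,"y":0.001,"z":0.082,"yaw":0,"hand":0.085},{"x":0.001,"y":0.001,"z":0.082,"yaw":0,"hand":0.085}]' 40
for i in 1; do python3 -m inch '[{"x":0,"y":0,"z":0,"yaw":0,"hand":0.055},{"x":0,"y":0,"z":0,"yaw":0,"hand":0.055},{"x":0,"y":0,"z":0,"yaw":0,"hand":0.055},{"x":0,"y":0,"z":0,"yaw":0,"hand":0.055}]'; python3 -m inch '[{"x":0,"y":0,"z":0,"yaw":0,"hand":0.046},{"x":0,"y":0,"z":0,"yaw":0,"hand":0.046},{"x":0,"y":0,"z":0,"yaw":0,"hand":0.046}]'; python3 -m inch '[{"x":0,"y":0,"z":0,"yaw":0,"hand":0.041},{"x":0,"y":0,"z":0,"yaw":0,"hand":0.041},{"x":0,"y":0,"z":0,"yaw":0,"hand":0.041}]'; done
```

```text
clock: 10.7
ee_pos: [468.9, -228.5, -0.9]
tcp_rot: [0.148, 0.989, 0.001, -0.002]
ft_force: [-0.8, 0.6, -0.2]
width: 85.0
gripper_force: 0.0
clock: 11.03
ee_pos: [471.4, -230.4, 2.7]
tcp_rot: [0.148, 0.989, -0.001, 0.001]
ft_force: [0.1, 0.3, 0.4]
width: 55.1
gripper_force: 0.0
clock: 11.28
ee_pos: [471.4, -230.3, 2.7]
tcp_rot: [0.148, 0.989, -0.0, 0.001]
ft_force: [-0.3, 0.8, 5.9]
width: 45.9
gripper_force: 3.1
clock: 11.53
ee_pos: [471.9, -230.6, 3.4]
tcp_rot: [0.148, 0.989, -0.001, 0.001]
ft_force: [-1.9, 2.5, 10.3]
width: 41.4
gripper_force: 4.9
```

Run:
```python
from h import *
w=get_image("wrist");st=readout.state();print(st["width"],st["gripper_force"],st["ee_pos"])
for l in("tongs","jaws"):print(spot_in(l,w)[:2])
T=st["ee_pos"];M=R.from_quat(st["tcp_rot"]).as_matrix()
for x,y,z in[(105,0,20),(-113,-33,17),(-113,33,17),(-113,-23,17),(-113,23,17)]: 
    p=T+M@np.array([x,y,0]);p[2]=z;print((x,y),np.round(px(w,p)))
```

```text
41.08297874312285 4.868815614390769 [ 471.90107428 -230.54667467    3.39514536]
[{'box': [201.1, 23.8, 102.8, 312.7], 'confidence': 0.83}]
[{'box': [202.6, 24.1, 102.6, 312.9], 'confidence': 0.91}]
(105, 0) [253.  23.]
(-113, -33) [204. 387.]
(-113, 33) [303. 388.]
(-113, -23) [219. 388.]
(-113, 23) [288. 388.]
```

```bash
python3 -m inch '[{"x":0,"y":0,"z":-0.003,"yaw":0,"hand":0.041},{"x":0,"y":0,"z":-0.006,"yaw":0,"hand":0.041},{"x":0,"y":0,"z":-0.006,"yaw":0,"hand":0.041},{"x":0,"y":0,"z":-0.006,"yaw":0,"hand":0.041}]'; python3 -m inch '[{"x":0,"y":0,"z":-0.005,"yaw":0,"hand":0.041},{"x":0,"y":0,"z":-0.01,"yaw":0,"hand":0.041},{"x":0,"y":0,"z":-0.01,"yaw":0,"hand":0.041},{"x":0,"y":0,"z":-0.01,"yaw":0,"hand":0.041}]'; python3 -m inch '[{"x":0,"y":0,"z":-0.01,"yaw":0,"hand":0.041},{"x":0,"y":0,"z":-0.02,"yaw":0,"hand":0.041},{"x":0,"y":0,"z":-0.02,"yaw":0,"hand":0.041},{"x":0,"y":0,"z":-0.02,"yaw":0,"hand":0.041}]'
python3 - <<'E'
from h import *
s=get_image("scene");w=get_image("wrist")
for n,p in(("s",s),("w",w)):
  for d in spot_in("tongs",p)[:1]: print(n,np.round(d["box"]),d["confidence"])
E
```

```text
clock: 12.02
ee_pos: [470.5, -229.7, 7.5]
tcp_rot: [0.148, 0.989, -0.0, 0.0]
ft_force: [0.3, 0.4, -0.3]
width: 41.1
gripper_force: 0.0
clock: 12.35
ee_pos: [470.8, -230.0, 17.9]
tcp_rot: [0.148, 0.989, -0.0, 0.0]
ft_force: [0.4, 0.1, 0.1]
width: 41.0
gripper_force: 0.0
clock: 12.68
ee_pos: [471.3, -230.3, 38.7]
tcp_rot: [0.148, 0.989, -0.001, 0.001]
ft_force: [-0.5, 0.7, -0.1]
width: 40.8
gripper_force: 0.0
s [256. 258.  74.  34.] 0.92
w [206.  42.  89. 295.] 0.98
```

The fingertips in the wrist image (gap 93 px for 45 mm) put the real tips about 30 mm behind the nominal TCP. That fits the contact at TCP z ≈ 3: the tips were only touching the tops of the plates. I'll descend to about z = -20 with the hand open, watching the force.

```bash
python3 -m inch '[{"x":0,"y":0,"z":0,"yaw":0,"hand":0.085},{"x":0,"y":0,"z":0,"yaw":0,"hand":0.085},{"x":0,"y":0,"z":0,"yaw":0,"hand":0.085},{"x":0,"y":0,"z":0.02,"yaw":0,"hand":0.085},{"x":0,"y":0,"z":0.037,"yaw":0,"hand":0.085},{"x":0,"y":0,"z":0.044,"yaw":0,"hand":0.085},{"x":0,"y":0,"z":0.047,"yaw":0,"hand":0.085},{"x":0,"y":0,"z":0.047,"yaw":0,"hand":0.085}]' 40
python3 -m inch '[{"x":0,"y":0,"z":0.004,"yaw":0,"hand":0.085},{"x":0,"y":0,"z":0.008,"yaw":0,"hand":0.085},{"x":0,"y":0,"z":0.01,"yaw":0,"hand":0.085},{"x":0,"y":0,"z":0.01,"yaw":0,"hand":0.085}]'
python3 -m inch '[{"x":0,"y":0,"z":0,"yaw":0,"hand":0.053},{"x":0,"y":0,"z":0,"yaw":0,"hand":0.053},{"x":0,"y":0,"z":0,"yaw":0,"hand":0.053},{"x":0,"y":0,"z":0,"yaw":0,"hand":0.053}]'
```

```text
clock: 13.55
ee_pos: [470.1, -229.4, -10.2]
tcp_rot: [0.148, 0.989, 0.0, -0.001]
ft_force: [-0.2, -0.1, 0.3]
width: 85.0
gripper_force: 0.0
clock: 13.88
ee_pos: [470.4, -229.6, -19.8]
tcp_rot: [0.148, 0.989, 0.0, -0.0]
ft_force: [-0.2, 0.0, -0.4]
width: 85.0
gripper_force: 0.0
clock: 14.22
ee_pos: [470.9, -230.1, -18.9]
tcp_rot: [0.148, 0.989, -0.0, 0.0]
ft_force: [-1.6, 0.6, 3.8]
width: 53.0
gripper_force: 6.0
```

```bash
python3 -m inch '[{"x":0,"y":0,"z":0,"yaw":0,"hand":0.046},{"x":0,"y":0,"z":0,"yaw":0,"hand":0.045},{"x":0,"y":0,"z":0,"yaw":0,"hand":0.045},{"x":0,"y":0,"z":0,"yaw":0,"hand":0.045}]'; python3 -m inch '[{"x":0,"y":0,"z":-0.003,"yaw":0,"hand":0.045},{"x":0,"y":0,"z":-0.007,"yaw":0,"hand":0.045},{"x":0,"y":0,"z":-0.012,"yaw":0,"hand":0.045},{"x":0,"y":0,"z":-0.018,"yaw":0,"hand":0.045},{"x":0,"y":0,"z":-0.025,"yaw":0,"hand":0.045},{"x":0,"y":0,"z":-0.03,"yaw":0,"hand":0.045},{"x":0,"y":0,"z":-0.03,"yaw":0,"hand":0.045}]'
python3 - <<'E'
from h import *
s=get_image("scene");w=get_image("wrist")
for n,p in(("s",s),("w",w)):
  for d in spot_in("tongs",p)[:1]: print(n,np.round(d["box"]),d["confidence"])
E
```

```text
clock: 14.55
ee_pos: [471.6, -230.6, -18.1]
tcp_rot: [0.148, 0.989, -0.001, 0.001]
ft_force: [-0.8, 1.0, 8.0]
width: 45.4
gripper_force: 9.8
clock: 15.13
ee_pos: [471.4, -230.4, 11.9]
tcp_rot: [0.148, 0.989, -0.001, 0.001]
ft_force: [-0.1, -0.3, -1.1]
width: 45.1
gripper_force: 7.8
s [255. 247.  71.  34.] 0.76
```

The tongs are held: 7.8 N on the pads, about their weight on the wrist, and the scene box has moved up. I'll carry them above and behind the knob.

```bash
python3 -m inch '[{"x":0,"y":0,"z":-0.02,"yaw":0,"hand":0.045},{"x":0,"y":0.005,"z":-0.045,"yaw":0,"hand":0.045},{"x":0.005,"y":0.02,"z":-0.065,"yaw":0,"hand":0.045},{"x":0.012,"y":0.045,"z":-0.075,"yaw":0,"hand":0.045},{"x":0.02,"y":0.075,"z":-0.075,"yaw":0,"hand":0.045},{"x":0.027,"y":0.105,"z":-0.075,"yaw":0,"hand":0.045},{"x":0.034,"y":0.135,"z":-0.075,"yaw":0,"hand":0.045},{"x":0.041,"y":0.163,"z":-0.075,"yaw":0,"hand":0.045}]'
python3 -m inch '[{"x":0.007,"y":0.028,"z":0,"yaw":-0.05,"hand":0.045},{"x":0.014,"y":0.056,"z":0,"yaw":-0.1,"hand":0.045},{"x":0.021,"y":0.084,"z":0,"yaw":-0.15,"hand":0.045},{"x":0.028,"y":0.112,"z":0,"yaw":-0.2,"hand":0.045},{"x":0.035,"y":0.14,"z":0,"yaw":-0.25,"hand":0.045},{"x":0.039,"y":0.158,"z":0,"yaw":-0.29,"hand":0.045},{"x":0.041,"y":0.164,"z":0,"yaw":-0.297,"hand":0.045},{"x":0.041,"y":0.164,"z":0,"yaw":-0.297,"hand":0.045}]'
python3 -m inch '[{"x":0,"y":0,"z":0,"yaw":0,"hand":0.045},{"x":0,"y":0,"z":0,"yaw":0,"hand":0.045},{"x":0,"y":0,"z":0,"yaw":0,"hand":0.045}]' >/dev/null
python3 - <<'E'
from h import *
st=readout.state();M=R.from_quat(st["tcp_rot"]).as_matrix();print(st["ee_pos"],st["width"],st["gripper_force"],M[:2,:2].round(3).tolist())
ps={n:get_image(n) for n in("scene","top","wrist")}
for n,p in ps.items():
  print(n,"expect knob",np.round(px(p,[588,106,22])),"stemtop",np.round(px(p,[588,106,45])))
  for l in("knob","stem","tongs","jaws"):
    for d in spot_in(l,p)[:4]: b=np.array(d["box"]);print(n,l,round(d["confidence"],2),b.round(),(b[:2]+b[2:]/2).round(1))
np.save("ps.npy",ps,allow_pickle=True)
E
```

```text
clock: 16.0
ee_pos: [478.7, -60.2, 85.1]
tcp_rot: [0.148, 0.989, 0.0, -0.0]
ft_force: [0.5, 0.6, -2.1]
width: 45.2
gripper_force: 7.8
clock: 16.67
ee_pos: [487.6, 108.0, 85.0]
tcp_rot: [-0.001, 1.0, -0.0, -0.0]
ft_force: [1.0, -0.4, -1.6]
width: 45.3
gripper_force: 7.8
[488.12419665 105.89661525  85.32620181] 45.28703815815972 7.791577986945413 [[-1.0, 0.003], [0.003, 1.0]]
scene expect knob [240. 208.] stemtop [240. 202.]
scene knob 0.65 [273. 216.  15.  18.] [280.6 225.7]
scene knob 0.44 [234. 196.   9.  21.] [238.5 206.9]
scene stem 0.43 [236. 206.  11.   8.] [241.7 209.7]
scene tongs 0.94 [190. 175.  60.  38.] [220.  193.8]
scene jaws 0.61 [190. 181.  56.  34.] [218.5 197.8]
top expect knob [233. 197.] stemtop [232. 196.]
top knob 0.59 [194. 195.  12.   8.] [200.4 198.5]
top knob 0.51 [274. 182.  16.  15.] [281.6 189.4]
top stem 0.61 [230. 192.   8.  12.] [233.8 198.2]
top stem 0.58 [191. 195.  16.   9.] [199.3 199.4]
top stem 0.51 [274. 178.  19.  18.] [283.  187.4]
top tongs 0.63 [224. 193.   4.  53.] [226. 219.]
top jaws 0.4 [170. 138.  74.  40.] [207.1 158.2]
wrist expect knob [254. 300.] stemtop [254. 318.]
wrist knob 0.92 [230. 272.  52.  62.] [256.6 302.5]
wrist knob 0.91 [355. 264.  45.  23.] [377.3 275.2]
wrist knob 0.59 [348. 155.  66.  64.] [380.7 187.3]
wrist knob 0.42 [ 92. 331.  12.  12.] [ 97.6 337.4]
wrist stem 0.96 [355. 266.  47.  22.] [378. 277.]
wrist stem 0.67 [350. 157.  63.  59.] [381.9 186.2]
wrist stem 0.6 [229. 271.  50.  64.] [254.2 302.6]
wrist stem 0.4 [ 94. 334.   6.  12.] [ 97.1 339.8]
wrist tongs 0.83 [207.  21.  97. 314.] [255.6 178.1]
wrist jaws 0.8 [203.  23. 101. 315.] [253.6 181. ]
```

Run:
```python
from h import *
ps=np.load("ps.npy",allow_pickle=True).item();w=ps["wrist"];s=ps["scene"];t=ps["top"]
for z in(85,103,118,133): print("rear z",z,np.round(px(w,[382,106,z]),0))
for c in[(588,106),(590,108),(588,109)]:
  P=[px(w,[c[0]+22*np.cos(a),c[1]+22*np.sin(a),z]) for a in np.linspace(0,6.28,40) for z in(0,18)]
  P=np.array(P);print(c,"disc box",P.min(0).round(),P.max(0).round(), "stem top c",np.round(px(w,[c[0],c[1],45])))
g=w["image"].astype(int).sum(2)//3
for v in (275,283,290,297,304,311,318,325): print(v,g[v,222:292:3])
g=s["image"].astype(int).sum(2)//3
for v in range(194,218,2): print(v,g[v,228:252])
```

```text
rear z 85 [253.  27.]
rear z 103 [253.  19.]
rear z 118 [253.  11.]
rear z 133 [253.  -0.]
(588, 106) disc box [229. 265.] [279. 317.] stem top c [254. 318.]
(590, 108) disc box [232. 267.] [281. 319.] stem top c [256. 320.]
(588, 109) disc box [233. 265.] [282. 317.] stem top c [258. 318.]
275 [153 212 212 211 206  92  77  74  74  75  77  78  78  88  89  82  78 150
 211 211 212 206  63  77]
283 [163 212 210 117  82  74  89 168 200 168  90 108 208 205 208 211 182 114
  90 184 212 207  64  74]
290 [181 211 209  92  93 190 195 148 140  76  53  42  66 113 180 202 202 204
 202 133 212 209  67  72]
297 [196 211 211 196 188 188  86  74  33  34  33  33  33  35  33  32 182 197
 199 198 210 212  72  71]
304 [201 211 211 211 192 192  86  59  32  33  34  34  33  34  35  33 126 199
 197 199 211 213  80  69]
311 [202 212 211 212 212 202 199  96  34  34  36  35  35  36  45  36  88 202
 207 211 212 213  91 111]
318 [203 212 211 211 212 211 213  87  47  48  47  47  34  33  48  49  65 210
 212 212 212 213  96 102]
325 [204 212 212 211 212 211 212 170  45  48  49  44  33  45  48  45 171 212
 211 212 2
[... 551 characters left out ...]
 203 203 203 204 197 143  30  36  37  37  36  60 138 203
 204 204 203 203 203 204]
206 [203 203 203 203 203 203 203 203 190 136  28  30  29  31  30  57 129 187
 190 204 203 203 203 203]
208 [202 203 204 203 203 203 200 185 182 138  28  30  31  29  31  41  76 116
 179 168 204 204 204 204]
210 [203 203 203 203 203 203 189 117 160 109 117 180 167  85  86 110 171 152
 114 155 204 204 204 204]
212 [203 203 203 203 202 203 189  85  93  99 111 116 118 115 100  97  95  92
  86 121 204 204 205 204]
214 [203 203 203 203 203 203 201 183 107  94  96  98  97  98  96  94  92  91
 119 196 203 204 203 204]
216 [203 203 203 203 203 203 192 119 115 122 193 193 180 121 193 192 192 195
 203 203 203 204 203 204]
```

Run:
```python
from h import *
ps=np.load("ps.npy",allow_pickle=True).item();w=ps["wrist"];s=ps["scene"]
pts=[(-106,y,z) for y in(-8,8) for z in(3,22)]+[(113,y,z) for y in(-25,25) for z in(10,24)]+[(x,y,z) for x in(-30,30) for y in(-23,23) for z in(0,30)]
for z0 in(80,90,103):
  for a in(-.1,0,.1,.2):
    r=R.from_euler("y",-a).as_matrix()
    Q=[r@(np.array(p)-[0,0,15])+[488,106,z0+15] for p in pts]
    A=np.array([px(s,q) for q in Q]);B=np.array([px(w,q) for q in Q])
    print(z0,a,"scene",A.min(0).round(),(A.max(0)-A.min(0)).round(),"wrist top",B[:4].min(0).round(),"rear top/bot rows",B[0].round(),B[1].round())
g=w["image"].astype(int).sum(2)//3
print(g[0:80:2,254]);print(g[50:64:6,200:310:3])
g=s["image"].astype(int).sum(2)//3
for v in range(172,216,3): print(v,g[v,186:254:2])
```

```text
80 -0.1 scene [188. 186.] [60. 29.] wrist top [234.  17.] rear top/bot rows [236.  22.] [234.  17.]
80 0 scene [188. 183.] [60. 35.] wrist top [235.  20.] rear top/bot rows [237.  28.] [235.  20.]
80 0.1 scene [188. 181.] [60. 40.] wrist top [236.  24.] rear top/bot rows [238.  35.] [236.  24.]
80 0.2 scene [188. 178.] [59. 45.] wrist top [238.  30.] rear top/bot rows [239.  44.] [238.  31.]
90 -0.1 scene [187. 184.] [60. 29.] wrist top [232.  11.] rear top/bot rows [235.  17.] [232.  11.]
90 0 scene [187. 181.] [60. 35.] wrist top [234.  14.] rear top/bot rows [236.  24.] [234.  14.]
90 0.1 scene [187. 178.] [60. 40.] wrist top [235.  20.] rear top/bot rows [237.  32.] [235.  20.]
90 0.2 scene [188. 176.] [59. 45.] wrist top [236.  26.] rear top/bot rows [238.  41.] [236.  27.]
103 -0.1 scene [187. 180.] [61. 29.] wrist top [229.   2.] rear top/bot rows [233.  10.] [229.   2.]
103 0 scene [187. 178.] [61. 34.] wrist top [231.   6.] rear top/bot rows [235.  18.] [231.   6.]
103 0.1 scene [187. 175.] [60. 40.] wrist top [233.  12.] rear top/bot rows [236.  27.] [233.  12.]
103 0.2 sce
[... 2163 characters left out ...]
04 203 174  95  82  83  98 194 144  88  84  84  34  24  27  52
  80 121 196 204 203 203 203 192  34  38  54 140 203 204 203 202]
205 [204 202 157  95  79  81  84  79  86  83  83  84  97 194 194 196 204 204
 204 204 204 203 203 203 204 196  28  32  33 135 203 204 203 203]
208 [204 204  99  83  84  80  83  84  84  85 134 197 204 204 204 204 203 204
 203 203 203 202 204 203 200 182  28  31  31  76 179 204 204 204]
211 [204 204 176  83  84  83  78  90  98  83 130 204 204 204 204 204 203 203
 203 204 203 203 203 203 189 107 154 183 122 113  90 204 204 204]
214 [204 203 201 129  85  83  87  88  85  87 196 204 203 203 203 203 203 203
 203 203 203 203 203 203 201 107  96  97  96  92 119 203 203 204]
```

The rear of the tongs sags, which pitches the jaws up about 0.15–0.2 rad. At half squeeze the plates aren't parallel to the pads, so only their front edges are held. I'll set the tongs down on free bench and regrip 18 mm further back and deeper.

```bash
python3 -m inch '[{"x":0.003,"y":-0.025,"z":0,"yaw":0,"hand":0.045},{"x":0.006,"y":-0.055,"z":0,"yaw":0,"hand":0.045},{"x":0.009,"y":-0.085,"z":0,"yaw":0,"hand":0.045},{"x":0.012,"y":-0.115,"z":0,"yaw":0,"hand":0.045},{"x":0.015,"y":-0.145,"z":0,"yaw":0,"hand":0.045},{"x":0.018,"y":-0.17,"z":0,"yaw":0,"hand":0.045},{"x":0.018,"y":-0.181,"z":0.01,"yaw":0,"hand":0.045},{"x":0.018,"y":-0.181,"z":0.03,"yaw":0,"hand":0.045}]'
python3 -m inch '[{"x":0,"y":0,"z":0.02,"yaw":0,"hand":0.045},{"x":0,"y":0,"z":0.035,"yaw":0,"hand":0.045},{"x":0,"y":0,"z":0.047,"yaw":0,"hand":0.045},{"x":0,"y":0,"z":0.057,"yaw":0,"hand":0.045},{"x":0,"y":0,"z":0.065,"yaw":0,"hand":0.045},{"x":0,"y":0,"z":0.071,"yaw":0,"hand":0.045},{"x":0,"y":0,"z":0.072,"yaw":0,"hand":0.045},{"x":0,"y":0,"z":0.072,"yaw":0,"hand":0.045}]'
python3 -m inch '[{"x":0,"y":0,"z":0,"yaw":0,"hand":0.055},{"x":0,"y":0,"z":0,"yaw":0,"hand":0.085},{"x":0,"y":0,"z":0,"yaw":0,"hand":0.085},{"x":0,"y":0,"z":0,"yaw":0,"hand":0.085},{"x":0,"y":0,"z":-0.05,"yaw":0,"hand":0.085},{"x":0,"y":0,"z":-0.08,"yaw":0,"hand":0.085},{"x":0,"y":0,"z":-0.08,"yaw":0,"hand":0.085},{"x":0,"y":0,"z":-0.08,"yaw":0,"hand":0.085}]'
python3 - <<'E'
from h import *
w=get_image("wrist");st=readout.state();print(st["ee_pos"])
for d in spot_in("tongs",w)[:2]: print(d)
for x,y,z in[(106,0,20),(-113,-33,20),(-113,33,20),(0,-27,28),(0,27,28),(30,-22,28)]:
    p=st["ee_pos"]+np.array([-x,y,0]);p[2]=z;print((x,y,z),np.round(px(w,p)))
g=w["image"].astype(int).sum(2)//3
print(g[40:110:2,254])
for v in(165,185,200,300): print(v,g[v,200:310:2])
E
```

```text
clock: 18.33
ee_pos: [472.5, -77.0, 57.4]
tcp_rot: [0.002, 1.0, -0.001, 0.003]
ft_force: [0.3, 0.3, -1.4]
width: 44.9
gripper_force: 7.8
clock: 19.0
ee_pos: [469.8, -73.9, -16.8]
tcp_rot: [0.0, 1.0, 0.0, -0.0]
ft_force: [0.0, 0.3, -1.2]
width: 45.1
gripper_force: 7.8
clock: 19.67
ee_pos: [472.3, -75.0, 66.3]
tcp_rot: [0.0, 1.0, -0.001, 0.003]
ft_force: [-0.0, 0.9, -1.2]
width: 84.7
gripper_force: 0.0
[470.58666719 -74.30258172  64.29638537]
{'box': [216.3, 44.2, 79.0, 284.2], 'confidence': 0.94}
{'box': [431.4, 292.7, 36.1, 13.7], 'confidence': 0.24}
(106, 0, 20) [255.  38.]
(-113, -33, 20) [216. 323.]
(-113, 33, 20) [294. 323.]
(0, -27, 28) [217. 201.]
(0, 27, 28) [293. 201.]
(30, -22, 28) [222. 159.]
[80 80 79 79 66 71 73 73 72 70 69 67 67 67 68 67 66 65 65 66 70 70 68 66
 68 68 66 59 69 79 80 81 80 80 80]
165 [ 80  80  79  79  79  79  79  80  79  80  57  18  37  64  55  64  80  79
  79  79  80  80  80  80  80  80  81  81  79 146 190 189 189 190 190 190
 191 151  82  84  78  73 151 134  37  72 180 192 192 191 191 192 191 191
 191]
185 [ 79  78  79  79  78  78  80  79  78  47  19  27  62  60  58  79  79  80
  80  79  80  80  80  81  81  80  80  80  80  82  81  81  80 138 179 184
  99  82  83  83  84  72 101 123  53  36  42  76  86  86  85  86  86  88
 125]
200 [ 79  79  78  79  78  79  79  80  68  25  21  49  64  54  73  81  80  80
  81  80  81  80  80  81  81  81  81  82  80  82  82  82  81 149 194 187
 100  82  83  83  83  83  64  69  68  37  32  62  86  86  85  86  87  85
 148]
300 [191 191 190 191 191 192 181 165 156 104  40  38  58 183 192 191 192 192
 192 192 192 192 192 192 192 192 191 192 193 192 192 192 191 191 192 191
 192 192 192 192 191 192 185  71  39  39  76 154 157 191 192 191 192 192
 192]
```

```bash
python3 -m inch '[{"x":0.0135,"y":0,"z":0.02,"yaw":0,"hand":0.085},{"x":0.0135,"y":0,"z":0.045,"yaw":0,"hand":0.085},{"x":0.0135,"y":0,"z":0.065,"yaw":0,"hand":0.085},{"x":0.0135,"y":0,"z":0.08,"yaw":0,"hand":0.085},{"x":0.0135,"y":0,"z":0.086,"yaw":0,"hand":0.085},{"x":0.0135,"y":0,"z":0.086,"yaw":0,"hand":0.06},{"x":0.0135,"y":0,"z":0.086,"yaw":0,"hand":0.05},{"x":0.0135,"y":0,"z":0.086,"yaw":0,"hand":0.044}]' 40
python3 -m inch '[{"x":0,"y":0,"z":0,"yaw":0,"hand":0.044},{"x":0,"y":0,"z":0,"yaw":0,"hand":0.044},{"x":0,"y":0,"z":0,"yaw":0,"hand":0.044}]'
python3 -m inch '[{"x":0,"y":0,"z":-0.005,"yaw":0,"hand":0.044},{"x":0,"y":0,"z":-0.015,"yaw":0,"hand":0.044},{"x":0,"y":0,"z":-0.03,"yaw":0,"hand":0.044},{"x":0,"y":0,"z":-0.05,"yaw":0,"hand":0.044},{"x":0,"y":0,"z":-0.07,"yaw":0,"hand":0.044},{"x":0,"y":0,"z":-0.09,"yaw":0,"hand":0.044},{"x":0,"y":0,"z":-0.1,"yaw":0,"hand":0.044},{"x":0,"y":0,"z":-0.1,"yaw":0,"hand":0.044}]'
cat > pitch.py <<'E'
from h import *
s=get_image("scene");w=get_image("wrist");st=readout.state()
print(st["ee_pos"],st["width"],st["gripper_force"])
for n,p in(("s",s),("w",w)):
  for d in spot_in("tongs",p)[:1]: b=np.array(d["box"]);print(n,b.round(1),"bottom/right",(b[:2]+b[2:]).round(1))
pts=[(-106,y,z) for y in(-8,8) for z in(3,22)]+[(113,y,z) for y in(-25,25) for z in(10,24)]
o=st["ee_pos"]+np.array([18,0,0])
for dz in(15,22):
  for a in(-.2,-.1,0,.1,.2):
    r=R.from_euler("y",-a).as_matrix()
    Q=[r@(np.array(p)-[-18,0,15])+[o[0]-18,o[1],o[2]+dz+15] for p in pts]
    A=np.array([px(s,q) for q in Q]);B=np.array([px(w,q) for q in Q])
    print(dz,a,"scene",A.min(0).round(1),A.max(0).round(1),"rear top row w",B[1].round(1))
g=w["image"].astype(int).sum(2)//3;print(g[0:60:2,254],g[0:60:2,262])
E
python3 pitch.py
```

```text
clock: 20.43
ee_pos: [457.1, -74.3, -21.9]
tcp_rot: [0.0, 1.0, -0.0, 0.001]
ft_force: [-1.1, 0.9, 11.3]
width: 51.4
gripper_force: 9.2
clock: 20.68
ee_pos: [458.1, -74.7, -20.9]
tcp_rot: [0.0, 1.0, -0.001, 0.002]
ft_force: [0.3, 0.9, 6.8]
width: 44.5
gripper_force: 10.4
clock: 21.35
ee_pos: [458.3, -74.8, 80.3]
tcp_rot: [0.0, 1.0, -0.001, 0.003]
ft_force: [-0.6, -0.3, -1.2]
width: 44.2
gripper_force: 9.2
[456.14342968 -73.90328198  77.22855132] 44.30779785482875 9.160067393390818
s [221.6 203.6  60.8  35.7] bottom/right [282.4 239.3]
w [200.9  55.4 102.7 281.4] bottom/right [303.6 336.8]
15 -0.2 scene [219.5 210. ] [283.  239.1] rear top row w [231.4  59.8]
15 -0.1 scene [219.7 206.4] [283.3 241.7] rear top row w [233.   56.4]
15 0 scene [219.7 203. ] [283.4 244.1] rear top row w [234.4  55.8]
15 0.1 scene [219.8 199.6] [283.3 246.3] rear top row w [235.7  57.4]
15 0.2 scene [220.1 196.5] [283.1 248.3] rear top row w [236.8  60.9]
22 -0.2 scene [219.4 208.2] [283.  237.1] rear top row w [229.8  57.7]
22 -0.1 scene [219.5 204.6] [283.4 239.7] rear top row w [231.6  54.2]
22 0 scene [219.5 201.1] [283.4 242.1] rear top row w [233.2  53.7]
22 0.1 scene [219.6 197.7] [283.4 244.3] rear top row w [234.7  55.6]
22 0.2 scene [220.  194.6] [283.2 246.3] rear top row w [235.9  59.4]
[87 87 87 87 88 87 87 87 87 87 87 87 87 88 86 86 87 87 87 88 86 87 87 85
 67 80 88 90 90 77] [ 88  87  88  87  87  87  87  87  88  87  87  87  86  88  87  87  87  87
  87  86  87  87  87  86  70 133 106 110 112  88]
```

Run:
```python
from h import *
s=get_image("scene")
g=s["image"].astype(int).sum(2)//3
print("rear");
for v in range(224,250,2): print(v,g[v,214:246:2])
print("jaws")
for v in range(192,222,2): print(v,g[v,256:290:2])
```

```text
rear
224 [208 208 207 207 207 207 207 207 208 144  96  85  84  83  80 134]
226 [208 208 207 207 208 208 207 199 115  85  86  84  87  73 200 198]
228 [207 208 207 208 208 197 148  82  85  85  84 152 197 207 151  95]
230 [208 208 207 199 111  91  81  81  82  98 198 207 155  95  86  86]
232 [208 207 208 164  79  79  79  81  86 207 151  95  86  87  86  85]
234 [208 207 208 159  84  84  86  83  85  95  86  85  85  84 152 201]
236 [207 207 208 186  84  87  87  83  87  86  86  86 153 202 207 207]
238 [208 207 207 191  84  88  86  82  84  84 152 201 207 207 207 207]
240 [208 208 207 196  85  87  87  82 152 202 207 208 208 207 207 207]
242 [208 208 207 206 154 108 100 149 207 208 208 208 208 208 207 207]
244 [208 207 208 207 207 206 207 206 207 208 208 208 208 208 208 208]
246 [208 207 207 207 207 207 207 207 207 208 208 207 207 208 208 208]
248 [207 208 208 207 207 208 207 207 207 207 208 208 208 208 208 207]
jaws
192 [ 38  94 126 201 108  55  61  91  91  86  87  85  93  89  89  90 122]
194 [ 58  95 119 102  91  92  88  80  45  65  88  79  64  93  91  91  89]
196 [165 184  92  85  92  93  93
[... 229 characters left out ...]
4  96  93  94  91  86  79  74  59]
204 [ 53  98 208 176 145  64 155  34  32  79  80  79  77  69  54  51  53]
206 [ 50  52  69  35 132 100  36  29  29  50  51  50  48  50  60 119 198]
208 [ 35  35  54  48  53  81  45 202 197 196 196 196 144 136 206 206 206]
210 [ 32  32  47  39  72  97 195 208 207 207 129 134  51 167 206 205 206]
212 [ 31  31  50  43 140 208 207 208 201 187  89  84  50 202 207 207 206]
214 [ 31  31  30 101 208 208 201 188 108  86  85  82 177 206 206 206 206]
216 [ 30  32  29 140 199 188 108  85  84  84  98 162 153 156 194 207 206]
218 [ 31  32  30  50  94  86  85  84  98 197 203 142 144 141 160 207 206]
220 [ 30  33  28  39  84  83  98 197 207 207 202  86  91  88 115 206 206]
```

```bash
python3 - <<'E'
from h import *
s=get_image("scene");w=get_image("wrist")
print("tips",at(s,271,204,120).round(1),at(s,282,209.5,120).round(1),"rear bottom",at(s,223,243,98).round(1),"wrist rear top",at(w,256,49,118).round(1),readout.state()["ee_pos"])
ps=np.load("ps.npy",allow_pickle=True).item();p=ps["wrist"];g=p["image"].astype(int).sum(2)//3
print("stem col 256 rows 280+",g[262:350:3,256],"far edge of top expected rows",[round(px(p,[x+12,107.5,45])[1]) for x in(584,588,592)],"near edge of disc top",[round(px(p,[x-22,107.5,18])[1]) for x in(584,588,592)])
E
python3 -m inch '[{"x":-0.002,"y":0.025,"z":0,"yaw":0,"hand":0.044},{"x":-0.004,"y":0.05,"z":0,"yaw":0,"hand":0.044},{"x":-0.006,"y":0.075,"z":0,"yaw":0,"hand":0.044},{"x":-0.008,"y":0.1,"z":0,"yaw":0,"hand":0.044},{"x":-0.01,"y":0.125,"z":0,"yaw":0,"hand":0.044},{"x":-0.012,"y":0.15,"z":0,"yaw":0,"hand":0.044},{"x":-0.015,"y":0.17,"z":0,"yaw":0,"hand":0.044},{"x":-0.016,"y":0.181,"z":0,"yaw":0,"hand":0.044}]'
python3 -m inch '[{"x":0,"y":0,"z":0,"yaw":0,"hand":0.044},{"x":0,"y":0,"z":0,"yaw":0,"hand":0.044},{"x":0,"y":0,"z":0,"yaw":0,"hand":0.044}]'
```

```text
tips [577.3 -55.4 120. ] [580.5 -99.4 120. ] rear bottom [367.8 -79.7  98. ] wrist rear top [364.8 -72.8 118. ] [455.54215596 -73.67033017  76.1736869 ]
stem col 256 rows 280+ [212 212 178  74  77  81 158 165 163 108  34  34  33  32  33  33  37  34
  33  46  46  40  30  39 214 211 212 101  24  23] far edge of top expected rows [326, 330, 333] near edge of disc top [272, 276, 280]
clock: 22.37
ee_pos: [472.1, 108.8, 76.7]
tcp_rot: [-0.001, 1.0, 0.0, -0.001]
ft_force: [-0.3, 0.8, -1.3]
width: 44.1
gripper_force: 9.2
clock: 22.62
ee_pos: [472.4, 106.2, 77.1]
tcp_rot: [0.001, 1.0, -0.0, -0.0]
ft_force: [-0.5, 0.1, -0.8]
width: 44.0
gripper_force: 9.2
```

Run:
```python
from h import *
t=get_image("top");s=get_image("scene");st=readout.state();print(st["ee_pos"])
print("jaw px",[np.round(px(t,[586,106+d,116]),1) for d in(-22,0,22)],"knob stem px",np.round(px(t,[591.5,107.5,45]),1))
g=t["image"].astype(int).sum(2)//3
for v in range(182,206): print(v,g[v,214:252])
print("scene: tip L,R top",[np.round(px(s,[600-4,106+d,122]),1) for d in(22,-22)])
g=s["image"].astype(int).sum(2)//3
for v in range(172,196,2): print(v,g[v,226:256:1])
```

```text
[472.52548849 106.03647117  77.26674167]
jaw px [array([238. , 192.9]), array([230.7, 192.9]), array([223.4, 193. ])] knob stem px [231.9 194.6]
182 [127 126 126 127 126 127 127 127 127 127 126 127 127 127 126 126 126 127
 126 126 126 126 126 126 126 125 126 127 126 126 126 127 126 126 126 127
 126 126]
183 [126 127 127 127 127 127 127 126 127 127 127 127 126 127 126 126 126 126
 126 126 126 126 126 126 126 126 126 126 126 126 126 127 127 126 126 126
 126 127]
184 [126 127 126 127 127 126 127 127 126 126 127 127 126 127 127 126 126 126
 126 126 127 126 126 126 126 126 126 127 126 127 126 127 127 127 127 126
 127 126]
185 [127 126 127 126 126 127 126 127 126 126 127 127 126 127 126 126 126 126
 126 127 126 126 126 126 126 126 126 126 126 127 127 126 126 126 126 127
 126 126]
186 [126 127 126 127 127 127 126 127 127 127 126 126 126 127 127 126 126 127
 127 126 126 126 126 126 126 126 126 126 126 127 126 126 126 126 126 127
 127 126]
187 [127 127 127 127 127 127 127 126 127 126 123 122 124 125 126 126 126 126
 126 126 126 126 124 122 123 125 126 126 126 126 127 127 126 126 126 126
 126 
[... 3744 characters left out ...]
2  78  52  51 123 193 181  99 116 112  92  92
  91  78  54  69  92  92  97 118 116 116 139 203]
186 [ 54  81  83  81  82  82  83 102 129  90  92  92  92  91  89 121 117  93
  74  40  35  68  91  92  92  92  91  93  92  92]
188 [ 71  81  84 102 150 194 185 114  93 103 141 150  93  93  86  83  84  79
  57  63  63  91  92  93  92  92  92  92  92  92]
190 [150 195 198 203 201 182 132  98  95  89  83  83  84  83  82  82  84  83
  87  92  93  92  92  93  93  92  92  92  91  92]
192 [ 84  58  83 106 105  85  84  83  84  82  81  83  84  90  89  93  92  93
  92  92  92  92  92  92  92  91  91  91  93  92]
194 [22 25 43 83 82 83 82 83 84 89 92 91 91 93 93 93 93 93 92 92 92 92 92 92
 92 91 93 92 92 91]
```

In the top view, the jaws' V-centre lies near x = 586, y = 103, with the tongs level. The stem is at about (591, 107), so I shift +5 mm in x and +3 mm in y while descending about 83 mm.

```bash
python3 -m inch '[{"x":-0.003,"y":0.002,"z":0,"yaw":0,"hand":0.044},{"x":-0.005,"y":0.003,"z":0.003,"yaw":0,"hand":0.044},{"x":-0.005,"y":0.003,"z":0.02,"yaw":0,"hand":0.044},{"x":-0.005,"y":0.003,"z":0.04,"yaw":0,"hand":0.044},{"x":-0.005,"y":0.003,"z":0.06,"yaw":0,"hand":0.044},{"x":-0.005,"y":0.003,"z":0.075,"yaw":0,"hand":0.044},{"x":-0.005,"y":0.003,"z":0.083,"yaw":0,"hand":0.044},{"x":-0.005,"y":0.003,"z":0.083,"yaw":0,"hand":0.044}]'
python3 -m inch '[{"x":0,"y":0,"z":0,"yaw":0,"hand":0.044},{"x":0,"y":0,"z":0,"yaw":0,"hand":0.044}]'
python3 - <<'E'
from h import *
t=get_image("top");s=get_image("scene");st=readout.state();print(st["ee_pos"])
print("jaw px",[np.round(px(t,[591,107+d,36]),1) for d in(-22,0,22)])
g=t["image"].astype(int).sum(2)//3
for v in range(186,206,2): print(v,g[v,220:248])
print("scene: jaw L,R",[np.round(px(s,[591,107+d,40]),1) for d in(22,-22)],"stem top",np.round(px(s,[591,107,45]),1))
g=s["image"].astype(int).sum(2)//3
for v in range(194,222,2): print(v,g[v,228:258:1])
E
```

```text
clock: 23.38
ee_pos: [476.1, 109.8, -7.5]
tcp_rot: [0.001, 1.0, -0.0, -0.002]
ft_force: [-1.3, -0.0, -1.3]
width: 43.9
gripper_force: 9.2
clock: 23.55
ee_pos: [478.7, 109.9, -4.6]
tcp_rot: [0.0, 1.0, -0.0, 0.001]
ft_force: [-1.1, -0.5, -1.5]
width: 43.7
gripper_force: 9.2
[478.7125682  109.93469828  -4.43023267]
jaw px [array([239. , 195.1]), array([232.2, 195.1]), array([225.4, 195.2])]
186 [127 127 126 127 127 126 127 127 127 126 127 126 126 126 126 126 126 126
 127 126 127 126 126 126 127 126 126 126]
188 [126 126 127 127 127 127 127 127 127 126 127 126 126 126 126 127 126 126
 126 126 127 127 127 126 126 126 127 126]
190 [126 127 126 127 124 116 112 117 122 125 126 123 122 121 122 124 121 114
 112 118 124 126 126 127 126 126 126 126]
192 [127 127 126 123 113  90  82  97 111 115 113 106  98  96 102 109 108  96
  86  91 100 108 118 124 127 127 127 126]
194 [126 127 126 121 107  90  90  95  99  92  73  54  43  42  53  72  88  93
  86  77  80  90 109 122 126 127 126 127]
196 [126 126 126 122 110  90  79  76  75  65  44  30  28  28  28  34  46  58
  66  64  68  84 108 121 126 127 126 
[... 1643 characters left out ...]
 85  89  91 102
 116 157 206 207 207 207 206 207 207 207 207 207]
212 [ 56  57  67  91  85  85  84  84  84  87  97  94 102 109 101  96  97  93
  88 122 207 206 206 207 207 207 207 206 206 206]
214 [ 23  29  52  84  83  86 105 135 109  95  98  99  99  99  98  96  94  92
 121 184  96 128 207 207 206 207 207 208 206 207]
216 [ 23  24  64 142 199 201 206 206 204 196 196 196 183 124 197 183  94 123
 197 199 206 207 206 206 207 206 207 207 207 207]
218 [ 25  56 135 206 207 206 206 206 206 205 195 120 117 123 196 198 205 206
 206 206 206 207 206 206 206 206 207 207 206 207]
220 [199 207 207 207 206 206 194 121 117 124 195 198 206 206 206 206 206 206
 206 206 206 206 206 206 206 207 206 207 207 207]
```

The stem sits between the jaws: jaws at columns 226 and 238.5, stem at 233. I'll squeeze.

```bash
python3 -m inch '[{"x":0,"y":0,"z":0,"yaw":0,"hand":0.041},{"x":0,"y":0,"z":0,"yaw":0,"hand":0.039},{"x":0,"y":0,"z":0,"yaw":0,"hand":0.037},{"x":0,"y":0,"z":0,"yaw":0,"hand":0.035},{"x":0,"y":0,"z":0,"yaw":0,"hand":0.03},{"x":0,"y":0,"z":0,"yaw":0,"hand":0.025},{"x":0,"y":0,"z":0,"yaw":0,"hand":0.02},{"x":0,"y":0,"z":0,"yaw":0,"hand":0.02}]' 70
python3 -m inch '[{"x":0,"y":0,"z":0,"yaw":0,"hand":0.02},{"x":0,"y":0,"z":0,"yaw":0,"hand":0.02},{"x":0,"y":0,"z":0,"yaw":0,"hand":0.02},{"x":0,"y":0,"z":0,"yaw":0,"hand":0.02}]'
```

```text
clock: 24.32
ee_pos: [478.4, 109.9, -5.1]
tcp_rot: [0.0, 1.0, -0.0, 0.001]
ft_force: [0.2, -1.0, 2.8]
width: 38.8
gripper_force: 69.9
clock: 24.65
ee_pos: [478.3, 109.9, -5.3]
tcp_rot: [0.0, 1.0, -0.0, 0.001]
ft_force: [2.8, -0.4, 4.4]
width: 38.7
gripper_force: 70.0
```

Closing stopped at 38.7 mm with 70 N, so the jaws are on the stem. Now I'll lift gently.

```bash
python3 -m inch '[{"x":0,"y":0,"z":-0.003,"yaw":0,"hand":0.02},{"x":0,"y":0,"z":-0.009,"yaw":0,"hand":0.02},{"x":0,"y":0,"z":-0.018,"yaw":0,"hand":0.02},{"x":0,"y":0,"z":-0.028,"yaw":0,"hand":0.02},{"x":0,"y":0,"z":-0.038,"yaw":0,"hand":0.02},{"x":0,"y":0,"z":-0.046,"yaw":0,"hand":0.02},{"x":0,"y":0,"z":-0.05,"yaw":0,"hand":0.02},{"x":0,"y":0,"z":-0.05,"yaw":0,"hand":0.02}]'
python3 -m inch '[{"x":0,"y":0,"z":-0.004,"yaw":0,"hand":0.02},{"x":0,"y":0,"z":-0.012,"yaw":0,"hand":0.02},{"x":0,"y":0,"z":-0.022,"yaw":0,"hand":0.02},{"x":0,"y":0,"z":-0.032,"yaw":0,"hand":0.02},{"x":0,"y":0,"z":-0.042,"yaw":0,"hand":0.02},{"x":0,"y":0,"z":-0.05,"yaw":0,"hand":0.02},{"x":0,"y":0,"z":-0.054,"yaw":0,"hand":0.02},{"x":0,"y":0,"z":-0.054,"yaw":0,"hand":0.02}]'
python3 -m inch '[{"x":0,"y":0,"z":0,"yaw":0,"hand":0.02},{"x":0,"y":0,"z":0,"yaw":0,"hand":0.02},{"x":0,"y":0,"z":0,"yaw":0,"hand":0.02},{"x":0,"y":0,"z":0,"yaw":0,"hand":0.02},{"x":0,"y":0,"z":0,"yaw":0,"hand":0.02},{"x":0,"y":0,"z":0,"yaw":0,"hand":0.02}]'
python3 - <<'E'
from h import *
s=get_image("scene");w=get_image("wrist")
print("exp knob on bench",np.round(px(s,[591,107,22])),"lifted: disc bottom, stem top",np.round(px(s,[591,107,100])),np.round(px(s,[591,107,145])))
for n,p in(("s",s),("w",w)):
  for l in("knob","tongs"):
    for d in spot_in(l,p)[:4]: print(n,l,round(d["confidence"],2),np.round(d["box"]))
g=s["image"].astype(int).sum(2)//3
for v in range(170,218,2): print(v,g[v,226:256])
E
```

```text
clock: 25.32
ee_pos: [478.5, 110.0, 45.9]
tcp_rot: [0.0, 1.0, -0.0, 0.001]
ft_force: [-0.5, 0.4, -2.4]
width: 38.6
gripper_force: 70.5
clock: 25.98
ee_pos: [478.5, 110.0, 99.9]
tcp_rot: [0.0, 1.0, -0.0, 0.001]
ft_force: [-0.0, -0.1, -2.3]
width: 39.0
gripper_force: 70.5
clock: 26.48
ee_pos: [477.4, 110.0, 98.1]
tcp_rot: [0.0, 1.0, -0.0, -0.0]
ft_force: [1.0, -0.8, -2.3]
width: 38.6
gripper_force: 70.5
exp knob on bench [241. 207.] lifted: disc bottom, stem top [240. 188.] [240. 176.]
s knob 0.65 [273. 218.  17.  17.]
s knob 0.57 [217. 194.  12.   8.]
s knob 0.19 [226. 150.  66.  58.]
s tongs 0.64 [189. 175.  59.  31.]
w knob 0.86 [341. 166.  57.  58.]
w knob 0.74 [346. 268.  40.  20.]
w knob 0.58 [100. 328.  14.  16.]
w tongs 0.66 [208.  57.  91. 281.]
170 [202 202 202 201 201 201 201 201 201 200 201 201 201 201 201 202 202 201
 201 201 202 201 202 202 201 202 201 201 202 201]
172 [ 87 149 202 201 202 201 201 201 201 201 201 202 202 202 202 201 201 201
 201 202 202 202 201 201 201 201 202 201 201 201]
174 [ 47 118 201 202 201 201 201 201 201 195 163 153 108  99 104 150 202 201
 202 2
[... 2010 characters left out ...]
203 203 203 203
 204 204 204 203 204 203 203 204 203 204 203 203]
208 [203 203 202 204 203 203 203 203 202 203 204 203 203 203 204 203 204 204
 203 204 204 203 203 203 203 204 204 204 204 203]
210 [203 203 202 203 202 203 203 203 203 203 203 203 203 203 203 203 203 204
 203 204 204 204 204 204 204 204 203 203 203 204]
212 [203 203 203 203 203 203 203 203 203 202 203 202 203 192 118 114  93  94
  93  93  99 118 118 140 204 204 203 204 204 203]
214 [202 203 203 203 203 203 203 203 203 203 203 203 189  93  93  93  93  94
  93  93  93  93  93  94  98 140 203 204 203 204]
216 [203 203 203 203 203 202 203 203 203 191 118 115  93  93  93  93  94  93
  94  94  94  93  93  93  93  93 125 204 204 204]
```

The knob is off the bench. Its stem is in the jaws with its top near row 175, as expected at about 100 mm up. The wrist carries the weight of both, and the image pattern matches the upright one before lifting. I'll hand in.

```bash
python3 -c "
from bench import order
print(order.job_done())"
```

```text
the job is handed in; nothing more can be done
None
```

I swung the magnifier aside by about 1.2 rad to the left and lifted the knob about 10 cm, upright in the squeezed tongs, and handed the job in at about 27 s; the hand-in returned no verdict.

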